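# Fold back the splash door and hang up the washed basket

### The job

The splash door of the drip bay stands half open. Push the yellow grip at its fold over towards the door post until both panels are folded right back, then hang the wire basket by its handle bar on the red hook inside the bay and let go. Leave the door folded, and do not shift or knock over the glue bottle, solder reel or tape measure that stand nearby.

Things in the scene. Friction and masses are not known exactly. Their poses are not given: they have to be found in the camera images.
- bay: low grey open-fronted box fixed to the bench; origin on the bench, middle of door track; x inward (depth to back wall's face 119 mm), y left, z up. Floor and track 12 mm high, side walls at y = +-149 mm, back wall 158 mm high. Side covers at z = 126 to 131 mm, from x = 18 mm back, leave a slot y = -84 to 28 mm for the handle; the basket's wider body goes in below them, through the front.
- door (a joint): blue two-panel folding door; angle of the inner panel about the steel post at bay (0, 130) mm (top 130 mm): 0 = flat along the track, 1.42 rad = stop, both panels folded back, sticking out to the robot. Panels 130 mm long, 118 mm high. At angle a the fold is at bay x = -0.13 sin a, y = 0.13 - 0.13 cos a (m); the outer panel follows along the track. Stays where left; 1 to 2 N at the fold move it.
- fold_grip (a point): centre of the yellow upright round grip on the fold hinge: 18 mm in diameter, 126 to 174 mm above the bench (this point at 150 mm), standing proud of the panels. It can be pushed from the side or taken from above.
- hook_saddle (a point): middle of the flat seat (top face) of the red strap hook inside the bay, at bay (68, -28, 138) mm; axes as the bay's. Hook 30 mm wide along y; leaning lips before and behind the seat rise 13 mm above it, 25 mm apart at the foot and 34 mm at the top. Bring the bar in over the front lip (its edge is 21 mm before this point), then down.
- basket_grip (a point): middle of the orange grip block on the handle of the loose wire basket, 140 mm above the basket's underside; axes as the basket's, z up. Block 16 mm along x, 26 mm along y, from 115 to 157 mm above the underside. Basket body 60 mm (x) by 150 mm (y) by 48 mm high, 0.15 to 0.31 kg, standing on the bench.
- basket_bar (a point): underside of the middle of the basket's handle bar, 108 mm above the basket's underside, 32 mm below basket_grip. Bar 8 mm thick, along basket y, between two upright wires 84 mm apart; the hook fits between them. The basket is alike both ways round and hangs with its y along bay y.
- glue: glue bottle with red cap, 39 mm in diameter, 136 mm tall, loose, standing on the bench; origin under its centre. Leave alone.
- reel: solder reel, 55 x 74 x 48 mm, loose on the bench; origin under its centre. Leave alone.
- tape: yellow tape measure, 34 x 70 x 60 mm, loose on the bench; origin under its centre. Leave alone.
Mind the look-alikes: they are no part of the job. Of the things that look like the part that bears basket_grip, the smaller one is meant.

How it is judged:
By the outcome, as a careful person would: the job done as asked, in the order asked, and still so for the second after the job is handed in, with the robot touching nothing.
It also fails if it takes over 58 s, if anything falls off the work surface, if the arm or the gripper's body presses on something with over 40 N, if the wrist force passes 120 N, or if a joint passes its speed limit or range.

### The arm

A 7-joint arm with a two-finger parallel gripper is mounted at the origin on a cart in front of the work surface, level with it; the furniture and walls round the work are solid. World frame = base frame: x ahead of the robot, y to its left, z up, the work surface at z = 0. Lengths are in m, angles in rad, forces in N, time in s.
With the tool pointing down it reaches from about 0.4 to 0.85 m from the base axis. Payload 6.9 kg.
Tool frame: the origin (TCP) lies midway between the tips of the shut fingers; the grasp point (between the pads) lies 19 mm behind it; z points along the fingers, y is the line along which they close (so a half turn about z gives the same grasp; the last joint's range is limited). The gripper opens to 85 mm and grips with 20 to 120 N. Pads are 22 mm wide; open, the fingers measure 114 mm over their backs; the gripper's body (76 mm by 85 mm) begins 54 mm behind the grasp point. The pads swing forward as they close: fully open they stand 13 mm farther back than shut.
Start: joints at [1.341, 0.507, -0.238, 1.5, 0.126, 1.149, -0.155], TCP at [0.206, -0.59, 0.231] pointing down, gripper open.
Joint ranges: [-3.08, 3.08], [-0.24, 2.05], [-1.43, 1.35], [0, 2.5], [-1.52, 4.66], [0.17, 1.96], [-2.89, 2.89]. Speed limits (rad/s): [2.39, 2.39, 3.14, 3.14, 3.14, 3.14, 3.14].

### API

Orientations are given as a unit quaternion [x, y, z, w].
In Python, from cell import r gives the robot as it stands.
- The arm moves only by the tool play_rows, never from a script. Its arguments are lists of equal length, an entry for each row: "travel": the shift along the world's x, y, z in m, a list of three; "rot": the turn, a rotation vector about the world's x, y, z in degrees, a list of three; "jaw": the closure, from 0 (fully open) to 1 (shut). A call has exactly 5 rows; each row shifts and turns the commanded pose from where the row before left it; what a row does not reach is not made up. A row lasts 1/10 s, in which the tool goes at most 50 mm and 8.59 degrees, less where a joint would pass 70% of its speed; a pose out of reach is approached as far as the arm can. A call is refused whole if a number of a shift passes 0.05 or a number of a turn 8.59, either way. A call with a gripper value outside its range is refused whole. The fingers move at their own pace and stop on an object; "force" is the grip in N (left out, the last holds). Time passes only in rows, so rows that do not move let the fingers close, or fill a call up. It gives the time, the measured TCP pose, the force, the opening and the grip force at its end, in the units of the state.
- r.observe(): the state, without advancing time (a new reading comes with each control period).
- r.get_image(name): name is "scene" or "top" or "wrist"; returns (picture, depth): 400x640x3 uint8, red, green, blue; 400x640 float32, m along the optical axis (not along the pixel's ray), 0 where there is no reading.
- r.get_calibration(name): a dict with "vertical_fov" (degrees; the focal length in pixels is half the picture's height over the tangent of half this angle, whatever the lens; pixels are square), "cx", "cy" (the principal point, pixels), "R" (3x3) and "t" (3): a world point X has camera coordinates R X + t; the wrist camera has in their place "tool_from_camera" (4x4, takes a point from camera to tool coordinates, whose origin is the TCP and whose axes are the flange's). Camera axes: x right, y down, z forward; pixel columns grow to the right and rows downward; lengths in m; the calibration is good to about 2 mm. A picture is of the moment at which its call begins: read the wrist's pose just before it. get_calibration takes no time and is no camera call.
- r.finish_job(): hands the job in; it is judged then, once.
The state is a dict: "t": time; "joints": joint angles; "qd": joint speeds; "joint_efforts": joint torques, N m; "ee_pos": TCP position; "ee_rot": TCP orientation; "ft_force": force on the tool from outside, world axes, zero at the start; "torque": the same for the moment, N m; "finger_gap": opening from 0.0 (shut) to 1.0 (fully open); "grip_force": force on a finger pad.
Only numpy, scipy, OpenCV 4.12 (cv2) and the standard library are available. Lean on these libraries where they do the work, as an engineer would, in place of code of your own. Each camera call takes 0.05 s, during which the arm holds its last target. There are 200 camera calls.

## Working session

There is one attempt and no reset: what is moved stays moved. The work goes in short steps, Python scripts to look and compute and a tool call to move; the robot and the scene stay as the last step left them, time stands still between calls to the robot, and variables do not carry over. Pictures are saved under pics/ and viewed, at most 10 in all, crops included, and the job is handed in when it is done.

Besides the shell and the picture viewer there is one more tool, called after ">>>" by a JSON object that holds its "api" and its "payload". play_rows: Moves the arm, as the interface text tells. Its arguments: {"type":"object","properties":{"travel":{"type":"array"},"rot":{"type":"array"},"jaw":{"type":"array"},"force":{"type":"number"}},"required":["travel","rot","jaw"]}

```bash
ls; mkdir -p pics; cat > h.py <<'E'
import numpy as np,cv2
from cell import r
def cam(n):
    c=r.get_calibration(n);f=200/np.tan(np.radians(c["vertical_fov"])/2)
    return c,f
def world(n,img=None):
    """per-pixel world points from depth"""
    s=r.observe();p,d=r.get_image(n);c,f=cam(n)
    v,u=np.mgrid[0:400,0:640]
    P=np.stack([(u-c["cx"])/f*d,(v-c["cy"])/f*d,d],-1)
    if "R" in c: W=(P-np.array(c["t"]))@np.array(c["R"])
    else:
        from scipy.spatial.transform import Rotation as Ro
        T=np.array(c["tool_from_camera"]);Q=P@T[:3,:3].T+T[:3,3]
        W=Q@Ro.from_quat(s["ee_rot"]).as_matrix().T+np.array(s["ee_pos"])
    return p,d,W
def save(n,p): cv2.imwrite("pics/"+n+".png",cv2.cvtColor(p,cv2.COLOR_RGB2BGR))
E
python3 - <<'E'
from h import *
print(r.observe())
out=[]
for n in("scene","top"):
    p,d,W=world(n);np.savez(n,p=p,d=d,W=W);out.append(p);print(r.get_calibration(n))
save("a",cv2.resize(np.vstack(out),(640,800))[:,:] if 0 else out[0]);save("b",out[1])
E
```

```text
pics
{'t': 0.0, 'joints': array([ 1.34050747,  0.50833193, -0.23747166,  1.50115766,  0.12572162,
        1.14891915, -0.15479785]), 'qd': array([ 0.00045059,  0.00191206,  0.00077162, -0.00072274, -0.00211882,
       -0.0020903 ,  0.00030159]), 'joint_efforts': array([ 1.00315085e-04, -6.20598793e+01, -2.18625471e+00, -2.49649036e+01,
        1.27496797e-02,  1.22167339e-02, -9.67791351e-06]), 'ee_pos': array([ 0.20566499, -0.58963999,  0.23042295]), 'ee_rot': array([ 9.85939671e-01,  1.67099160e-01, -1.94417079e-04, -8.92802353e-04]), 'ft_force': array([1.31483569, 0.28703425, 0.5479844 ]), 'torque': array([ 0.02662406, -0.03949315,  0.00163238]), 'grip_force': 0.0, 'finger_gap': 1.0048516665494849}
{'vertical_fov': 45.88482439563197, 'cx': 320.741601920425, 'cy': 204.61450346823923, 'R': array([[-0.41096762, -0.91164287, -0.00359012],
       [-0.6764611 ,  0.30758319, -0.66917334],
       [ 0.61115137, -0.27258   , -0.74309767]]), 't': array([0.27238642, 0.47724292, 0.99317783])}
{'vertical_fov': 53.24362729276267, 'cx': 319.90367578038126, 'cy': 203.81806449640695, 'R': array([[ 0.01100203, -0.99991953, -0.00631591],
       [-0.9965177 , -0.01044207, -0.08272505],
       [ 0.08265244,  0.00720406, -0.99655239]]), 't': array([0.00904533, 0.60982353, 1.30692299])}
```

View pics/a.png

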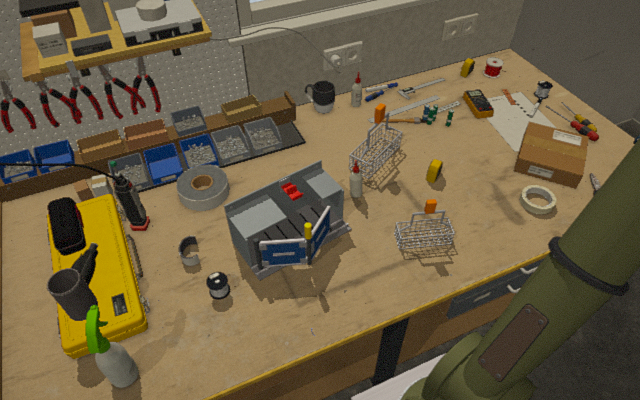

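View pics/b.png

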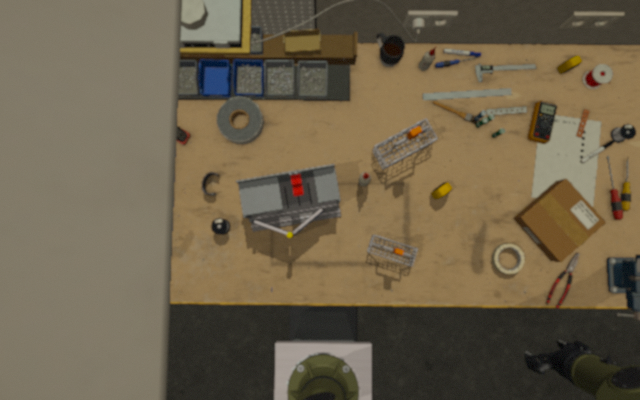

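The scene picture shows the bay with half-open door: yellow grip at (308,230), red hook (291,190). The smaller basket is the near one, with its orange grip at (431,206), and (399,252) in the top view. The glue bottle is at (356,180), the tape at (435,170) and the reel at (218,285).

```bash
python3 - <<'E'
from h import *
S={n:np.load(n+".npz") for n in("scene","top")}
def blob(n,box,lo,hi,zr):
    p,W=S[n]["p"],S[n]["W"];h=cv2.cvtColor(p,cv2.COLOR_RGB2HSV)
    m=cv2.inRange(h,lo,hi)>0;k=np.zeros_like(m);k[box[1]:box[3],box[0]:box[2]]=1
    m&=k&(W[...,2]>zr[0])&(W[...,2]<zr[1]);q=W[m]
    if len(q)==0: print(n,"none");return None
    v,u=np.nonzero(m)
    print(n,len(q),"px",u.mean().round(1),v.mean().round(1),"med",np.median(q,0).round(4),"min",np.percentile(q,3,axis=0).round(3),"max",np.percentile(q,97,axis=0).round(3));return q
Y=((20,120,90),(35,255,255));O=((5,150,110),(18,255,255));R=((0,170,90),(5,255,255))
print("grip");blob("scene",(295,215,325,245),*Y,(.1,.2));blob("top",(280,225,300,242),*Y,(.1,.2))
print("bgrip");blob("scene",(420,195,440,220),*O,(.08,.2));blob("top",(385,240,415,262),*O,(.08,.2))
print("hook");q1=blob("scene",(275,178,308,205),*R,(.1,.2));q2=blob("top",(285,170,308,200),*R,(.1,.2))
print("glue");blob("scene",(345,155,368,180),*R,(.05,.2));
# bay back wall top in top image: points z .148-.168
for n,b in(("top",(230,155,350,225)),("scene",(215,160,345,240))):
    W=S[n]["W"][b[1]:b[3],b[0]:b[2]];q=W[(abs(W[...,2]-.158)<.006)];
    q=q[:, :2].astype(np.float32);rc=cv2.minAreaRect(q);print(n,"backwall",len(q),rc,cv2.boxPoints(rc).round(3).tolist())
    vx=cv2.fitLine(q,cv2.DIST_HUBER,0,.01,.01).ravel();print(vx,np.degrees(np.arctan2(vx[1],vx[0])))
    q=W[(abs(W[...,2]-.131)<.006)][:, :2].astype(np.float32);rc=cv2.minAreaRect(q);print("covers",rc,cv2.boxPoints(rc).round(3).tolist())
# basket footprint
W=S["top"]["W"][225:285,355:425];q=W[(W[...,2]>.025)&(W[...,2]<.06)][:, :2].astype(np.float32);rc=cv2.minAreaRect(q);print("basket",len(q),rc,cv2.boxPoints(rc).round(3).tolist())
W=S["scene"]["W"][205:265,385:465];q=W[(W[...,2]>.015)&(W[...,2]<.06)][:, :2].astype(np.float32);rc=cv2.minAreaRect(q);print("basket",len(q),rc,cv2.boxPoints(rc).round(3).tolist())
p=np.vstack([cv2.resize(S["scene"]["p"][150:280,200:480],(800,371)),cv2.resize(S["top"]["p"][155:285,225:435],(370,229)).repeat(1,0) if 0 else cv2.resize(S["top"]["p"][160:280,230:430],(800,480))[:229]][:1])
a=cv2.resize(S["scene"]["p"][150:270,210:470],(650,300),interpolation=3);b=cv2.resize(S["top"]["p"][160:280,230:490],(650,300),interpolation=3)
save("c",np.vstack([a,b]))
E
```

```text
grip
scene 108 px 307.3 230.4 med [0.5032 0.1073 0.1615] min [0.498 0.098 0.132] max [0.514 0.113 0.176]
top 31 px 289.3 234.4 med [0.5071 0.1043 0.1729] min [0.498 0.097 0.151] max [0.513 0.111 0.179]
bgrip
scene 149 px 430.0 205.8 med [ 0.4569 -0.2186  0.147 ] min [ 0.451 -0.232  0.122] max [ 0.469 -0.208  0.16 ]
top 53 px 398.4 251.0 med [ 0.4604 -0.2205  0.1565] min [ 0.452 -0.234  0.142] max [ 0.469 -0.209  0.161]
hook
scene 190 px 291.4 190.9 med [0.6585 0.0885 0.1414] min [0.627 0.07  0.136] max [0.691 0.103 0.153]
top 197 px 296.5 184.6 med [0.6576 0.0875 0.139 ] min [0.628 0.072 0.134] max [0.688 0.104 0.153]
glue
scene 30 px 355.4 168.2 med [ 0.695  -0.125   0.1099] min [ 0.689 -0.133  0.099] max [ 0.7   -0.12   0.125]
top backwall 231 ((0.6590068340301514, 0.1148517057299614), (0.07702594995498657, 0.3008202016353607), 10.358756065368652) [[0.593999981880188, 0.25600001215934753], [0.6480000019073486, -0.03999999910593033], [0.7239999771118164, -0.026000000536441803], [0.6700000166893005, 0.27000001072883606]]
[ 0.18104544 -0.98347473  0.6884388   0.14365238] -79.569336
co
[... 822 characters left out ...]
-0.06499999761581421], [0.7250000238418579, -0.02800000086426735], [0.6669999957084656, 0.2720000147819519]]
basket 187 ((0.46081453561782837, -0.22072389721870422), (0.15163202583789825, 0.06076028570532799), 72.71495819091797) [[0.4090000092983246, -0.2840000092983246], [0.46700000762939453, -0.3019999861717224], [0.5120000243186951, -0.15700000524520874], [0.45399999618530273, -0.13899999856948853]]
basket 502 ((0.46199163794517517, -0.2224816530942917), (0.15269488096237183, 0.06686243414878845), 71.25145721435547) [[0.4059999883174896, -0.2840000092983246], [0.4690000116825104, -0.3059999942779541], [0.5180000066757202, -0.16099999845027924], [0.45500001311302185, -0.13899999856948853]]
```

View pics/c.png

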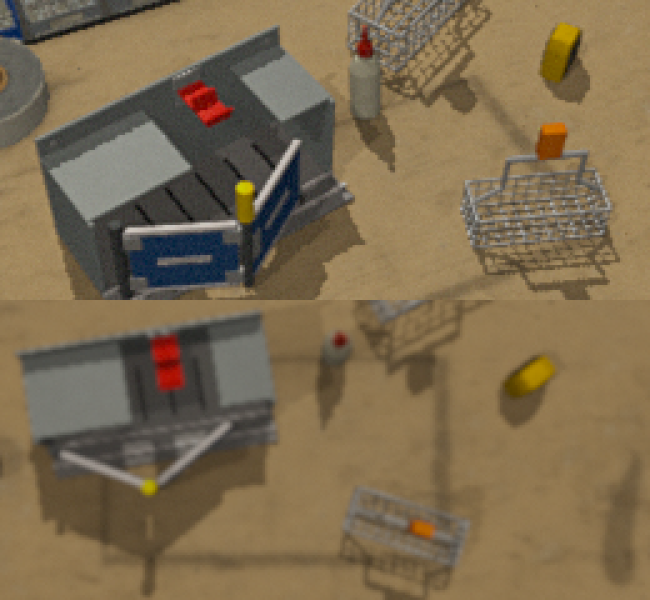

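>>> {"api": "play_rows", "payload": {"travel": [[0.03,0.035,0.004],[0.03,0.035,0.004],[0.03,0.035,0.004],[0.03,0.035,0.004],[0.03,0.035,0.004]], "rot": [[0,0,8],[0,0,8],[0,0,8],[0,0,8],[0,0,8]], "jaw": [0.2,0.5,0.5,0.5,0.5], "force": 30}}

```text
t: 0.6
ee_pos: [0.3566, -0.4135, 0.2512]
ee_rot: [0.868, 0.497, -0.0, -0.0]
ft_force: [0.4, -1.6, -0.6]
finger_gap: 0.498
grip_force: 0.0
```

>>> {"api": "play_rows", "payload": {"travel": [[0.02,0.04,0],[0.02,0.04,0],[0.02,0.04,0],[0.02,0.04,0],[0.02,0.04,0]], "rot": [[0,0,0],[0,0,0],[0,0,0],[0,0,0],[0,0,0]], "jaw": [0.5,0.5,0.5,0.5,0.5]}}

```text
t: 1.1
ee_pos: [0.4562, -0.2134, 0.2511]
ee_rot: [0.869, 0.494, -0.0, -0.0]
ft_force: [0.5, -0.6, 0.3]
finger_gap: 0.504
grip_force: 0.0
```

>>> {"api": "play_rows", "payload": {"travel": [[0.01,0.045,0],[0.01,0.045,0],[0.01,0.04,0],[0.005,0.03,0],[0,0,0]], "rot": [[0,0,0],[0,0,0],[0,0,0],[0,0,0],[0,0,0]], "jaw": [0.5,0.5,0.5,0.5,0.5]}}

```text
t: 1.6
ee_pos: [0.4913, -0.0498, 0.2514]
ee_rot: [0.867, 0.498, 0.001, -0.001]
ft_force: [-0.5, 1.3, 0.4]
finger_gap: 0.5
grip_force: 0.0
```

>>> {"api": "play_rows", "payload": {"travel": [[0.003,0.04,0],[0.003,0.04,0],[0.003,0.04,0],[0.005,0.035,0],[0,0,0]], "rot": [[0,0,0],[0,0,0],[0,0,0],[0,0,0],[0,0,0]], "jaw": [0.5,0.5,0.5,0.5,0.5]}}

```text
t: 2.1
ee_pos: [0.5047, 0.1049, 0.2514]
ee_rot: [0.868, 0.497, 0.001, -0.001]
ft_force: [0.2, -0.1, 0.6]
finger_gap: 0.497
grip_force: 0.0
```

```bash
python3 - <<'E'
from h import *
p,d,W=world("wrist");np.savez("w1",p=p,d=d,W=W);save("w1",p)
h=cv2.cvtColor(p,cv2.COLOR_RGB2HSV)
for n,lo,hi in(("Y",(20,120,90),(35,255,255)),("R",(0,170,90),(5,255,255))):
    m=(cv2.inRange(h,lo,hi)>0)&(W[...,2]>.1)&(d>0);q=W[m]
    if len(q): print(n,len(q),np.median(q,0).round(4),np.percentile(q,2,axis=0).round(4),np.percentile(q,98,axis=0).round(4))
print(r.observe()["ee_pos"])
E
```

```text
Y 647 [0.509  0.108  0.1719] [0.4999 0.0974 0.1294] [0.5157 0.1128 0.1742]
R 3100 [0.6597 0.0871 0.1376] [ 0.6271 -0.1221  0.1074] [0.696  0.1037 0.1507]
[0.50472241 0.10184936 0.25106324]
```

View pics/w1.png

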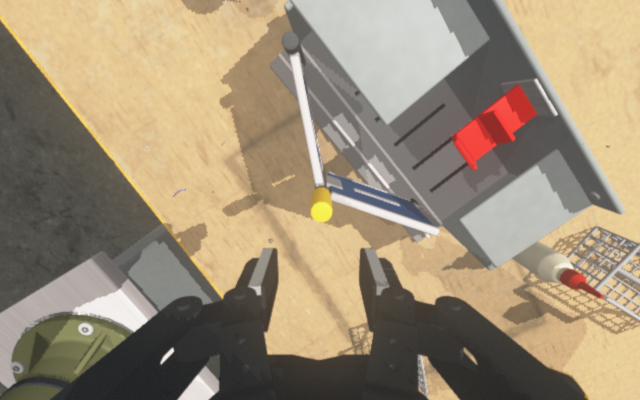

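The wrist view shows the grip at (321,205), centred between the fingers, the hook at (497,125) and the glue cap at (580,283). Now I'll go down around the grip.

>>> {"api": "play_rows", "payload": {"travel": [[0.003,0.002,-0.03],[0,0,-0.03],[0,0,-0.03],[0,0,-0.018],[0,0,0]], "rot": [[0,0,0],[0,0,0],[0,0,0],[0,0,0],[0,0,0]], "jaw": [0.5,0.5,0.5,0.5,0.5]}}

```text
t: 2.65
ee_pos: [0.5064, 0.0992, 0.1408]
ee_rot: [0.87, 0.493, -0.003, -0.0]
ft_force: [0.9, -0.2, -0.5]
finger_gap: 0.5
grip_force: 0.0
```

```bash
python3 - <<'E'
from h import *
D=np.load("w1.npz");p,W=D["p"],D["W"];h=cv2.cvtColor(p,cv2.COLOR_RGB2HSV)
m=(cv2.inRange(h,(0,170,90),(5,255,255))>0)&(W[...,1]>.03);q=W[m]
# yaw from back wall top edge
k=(abs(W[...,2]-.158)<.004)&(W[...,0]>.6)&(W[...,1]<.25);b=W[k][:,:2].astype(np.float32)
l=cv2.fitLine(b,cv2.DIST_HUBER,0,.005,.01).ravel();yaw=np.arctan2(l[1],l[0]);yaw=(yaw%np.pi)-np.pi/2;print("yaw",np.degrees(yaw),l,len(b))
X=np.array([np.cos(yaw),np.sin(yaw)]);Y=np.array([-X[1],X[0]])
u=q[:,:2]@X;v=q[:,:2]@Y
for lo in np.arange(u.min(),u.max(),.004):
    s=(u>=lo)&(u<lo+.004)
    if s.sum()>3: print((lo*1000).round(),s.sum(),"z",np.percentile(q[s,2],[5,50,95]).round(3),"y",np.percentile(v[s],[3,97]).round(4))
bw=b@X;print("wall x",np.percentile(bw,[2,50,98]))
print(X,Y)
E
```

```text
yaw 10.219936 [ 0.17742716 -0.98413396  0.69809943  0.08821733] 2765
567.0 13 z [0.393 0.393 0.393] y [0.073 0.073]
627.0 8 z [0.149 0.15  0.15 ] y [-0.0433 -0.0194]
631.0 166 z [0.148 0.15  0.151] y [-0.0451 -0.0177]
635.0 85 z [0.14  0.143 0.148] y [-0.045  -0.0174]
639.0 142 z [0.136 0.137 0.139] y [-0.0454 -0.0179]
643.0 171 z [0.136 0.137 0.138] y [-0.0457 -0.0176]
647.0 179 z [0.136 0.137 0.139] y [-0.0455 -0.0178]
651.0 171 z [0.136 0.137 0.138] y [-0.0458 -0.0181]
655.0 178 z [0.136 0.137 0.138] y [-0.0462 -0.018 ]
659.0 265 z [0.137 0.139 0.143] y [-0.045  -0.0177]
663.0 354 z [0.142 0.146 0.151] y [-0.0448 -0.0175]
667.0 144 z [0.137 0.15  0.151] y [-0.0457 -0.0176]
671.0 35 z [0.136 0.137 0.138] y [-0.0341 -0.0173]
675.0 183 z [0.136 0.137 0.138] y [-0.0458 -0.0179]
679.0 185 z [0.136 0.137 0.138] y [-0.0458 -0.0177]
683.0 193 z [0.136 0.137 0.138] y [-0.0456 -0.0177]
687.0 197 z [0.136 0.137 0.138] y [-0.0452 -0.0178]
691.0 182 z [0.136 0.137 0.138] y [-0.0452 -0.0178]
695.0 147 z [0.136 0.137 0.138] y [-0.0451 -0.0179]
wall x [0.69836897 0.70261335 0.70644241]
[0.98413396 0.1774272 ] [-0.1774272   0.98413396]
```

>>> {"api": "play_rows", "payload": {"travel": [[-0.014,0.009,0],[-0.014,0.008,0],[-0.0125,0.0105,0],[-0.0125,0.0105,0],[-0.008,0.0103,0]], "rot": [[0,0,-2],[0,0,-5],[0,0,-5],[0,0,-5],[0,0,-5]], "jaw": [0.65,0.65,0.65,0.65,0.65]}}

```text
t: 3.15
ee_pos: [0.4469, 0.1493, 0.1444]
ee_rot: [0.948, 0.317, 0.0, 0.0]
ft_force: [0.7, -0.8, -0.3]
finger_gap: 0.347
grip_force: 0.4
```

>>> {"api": "play_rows", "payload": {"travel": [[-0.008,0.0103,0],[-0.006,0.013,0],[-0.006,0.013,0],[-0.001,0.004,0],[0,0,0]], "rot": [[0,0,-6],[0,0,-6],[0,0,-6],[0,0,0],[0,0,0]], "jaw": [0.65,0.65,0.65,0.65,0.65]}}

```text
t: 3.65
ee_pos: [0.4265, 0.1901, 0.1441]
ee_rot: [0.986, 0.169, 0.001, 0.0]
ft_force: [0.1, -0.2, -0.5]
finger_gap: 0.346
grip_force: 0.0
```

```bash
cat > door.py <<'E'
from h import *
O=np.array([.5734,.0997]);X=np.array([.984,.1774]);Y=np.array([-X[1],X[0]])
for n in("scene","top"):
    p,d,W=world(n);h=cv2.cvtColor(p,cv2.COLOR_RGB2HSV)
    m=(cv2.inRange(h,(20,120,90),(35,255,255))>0)&(W[...,2]>.125)&(W[...,2]<.185)&(abs(W[...,0]-.47)<.09)&(abs(W[...,1]-.15)<.08)
    q=W[m]
    if len(q)<5: print(n,"none");continue
    c=(np.percentile(q[:,:2],3,axis=0)+np.percentile(q[:,:2],97,axis=0))/2;b=np.array([(c-O)@X,(c-O)@Y])
    print(n,len(q),c.round(4),"bay",b.round(4),"a",np.arctan2(-b[0],.13-b[1]))
E
python3 door.py
```

```text
scene 111 [0.427  0.1851] bay [-0.1289  0.1101] a 1.4172995040368526
top none
```

>>> {"api": "play_rows", "payload": {"travel": [[-0.001,0.002,0],[-0.001,0.003,0],[0,0.002,0],[0,0.002,0],[0,0,0]], "rot": [[0,0,0],[0,0,0],[0,0,0],[0,0,0],[0,0,0]], "jaw": [0.65,0.65,0.65,0.65,0.65]}}

```text
t: 4.25
ee_pos: [0.426, 0.191, 0.1432]
ee_rot: [0.986, 0.164, -0.001, 0.005]
ft_force: [6.3, -24.2, 11.0]
finger_gap: 0.35
grip_force: 12.4
```

>>> {"api": "play_rows", "payload": {"travel": [[0.001,-0.004,0],[0.001,-0.005,0],[0,0,0.035],[0,0,0.035],[0,0,0.04]], "rot": [[0,0,0],[0,0,0],[0,0,0],[0,0,0],[0,0,0]], "jaw": [0.65,0.65,0.65,0.65,0.65]}}

```text
t: 4.75
ee_pos: [0.4254, 0.1904, 0.254]
ee_rot: [0.986, 0.168, -0.001, -0.0]
ft_force: [0.8, 0.6, 0.4]
finger_gap: 0.347
grip_force: 0.0
```

>>> {"api": "play_rows", "payload": {"travel": [[0.003,-0.04,0],[0.003,-0.04,0],[0.003,-0.04,0],[0.003,-0.04,0],[0.003,-0.04,0]], "rot": [[0,0,-7.4],[0,0,-7.4],[0,0,-7.4],[0,0,-7.4],[0,0,-7.4]], "jaw": [0.3,0.1,0,0,0]}}

```text
t: 5.25
ee_pos: [0.4409, -0.0109, 0.2534]
ee_rot: [0.988, -0.156, 0.0, -0.0]
ft_force: [1.4, 0.4, -1.1]
finger_gap: 1.0
grip_force: 0.0
```

>>> {"api": "play_rows", "payload": {"travel": [[0.003,-0.04,0],[0.003,-0.04,0],[0.003,-0.035,0],[0.003,-0.035,0],[0,0,0]], "rot": [[0,0,0],[0,0,0],[0,0,0],[0,0,0],[0,0,0]], "jaw": [0,0,0,0,0]}}

```text
t: 5.75
ee_pos: [0.4526, -0.1647, 0.2529]
ee_rot: [0.988, -0.157, 0.0, 0.001]
ft_force: [0.2, -0.2, -0.1]
finger_gap: 0.998
grip_force: 0.0
```

```bash
python3 door.py; python3 - <<'E'
from h import *
for n in ("wrist","scene"):
    p,d,W=world(n);h=cv2.cvtColor(p,cv2.COLOR_RGB2HSV)
    m=(cv2.inRange(h,(5,150,110),(18,255,255))>0)&(W[...,2]>.1)&(W[...,2]<.18)&(abs(W[...,0]-.46)<.06)&(abs(W[...,1]+.22)<.06)
    q=W[m];print(n,len(q))
    if len(q)<9: continue
    t=q[q[:,2]>.151][:,:2].astype(np.float32)
    print(np.percentile(q,[2,98],axis=0).round(4),cv2.minAreaRect(t))
    if n=="wrist":
        save("w2",p)
        b=W[(W[...,2]>.106)&(W[...,2]<.12)&(np.hypot(W[...,0]-.46,W[...,1]+.22)<.05)][:,:2].astype(np.float32)
        l=cv2.fitLine(b,cv2.DIST_HUBER,0,.005,.01).ravel();print("bar",len(b),l,np.degrees(np.arctan2(l[1],l[0])))
s=r.observe();print(s["ee_pos"],s["ee_rot"],s["joints"])
E
```

```text
scene 110 [0.4269 0.185 ] bay [-0.129  0.11 ] a 1.4167925639632697
top 37 [0.4285 0.1846] bay [-0.1275  0.1092] a 1.4094026157315689
wrist 852
[[ 0.4527 -0.2344  0.119 ]
 [ 0.4704 -0.2099  0.1574]] ((0.4608866274356842, -0.2226770669221878), (0.02516685426235199, 0.014827090315520763), 73.36031341552734)
bar 512 [ 0.29698968  0.9548807   0.46150246 -0.22125883] 72.72311
scene 152
[[ 0.4506 -0.2329  0.1191]
 [ 0.4704 -0.2079  0.1608]] ((0.46084195375442505, -0.22179752588272095), (0.025626033544540405, 0.01789504662156105), 70.32421875)
[ 0.45296704 -0.1583698   0.25311981] [ 9.88137493e-01 -1.53571054e-01 -1.58812346e-04 -4.47987136e-04] [ 0.38045703  0.26024708 -0.12270513  1.8317511   0.03528582  1.05214537
 -1.63482401]
```

View pics/w2.png

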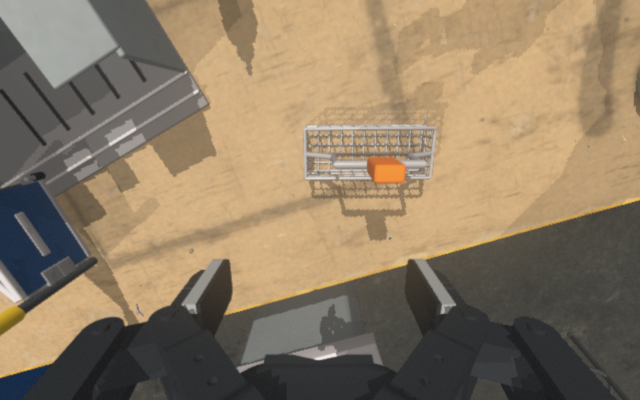

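The wrist view shows the small basket with its orange block at (386,170) and its bar in line with the jaws. The door is at its stop (a ≈ 1.415).

>>> {"api": "play_rows", "payload": {"travel": [[0.004,-0.031,0],[0.004,-0.031,0],[0,0,0],[0,0,-0.03],[0,0,-0.03]], "rot": [[0,0,0],[0,0,0],[0,0,0],[0,0,0],[0,0,0]], "jaw": [0,0,0,0,0], "force": 50}}

```text
t: 6.45
ee_pos: [0.4618, -0.22, 0.1933]
ee_rot: [0.988, -0.153, 0.001, -0.0]
ft_force: [0.5, -1.0, -0.7]
finger_gap: 1.0
grip_force: 0.0
```

```bash
python3 - <<'E'
from h import *
print([r.observe()["ee_pos"].round(4) for _ in range(3)])
E
```

```text
[array([ 0.4618, -0.22  ,  0.1933]), array([ 0.4618, -0.22  ,  0.1933]), array([ 0.4618, -0.22  ,  0.1933])]
```

Aligned. I'll descend to 0.118 and close.

>>> {"api": "play_rows", "payload": {"travel": [[0,-0.001,-0.03],[0,0,-0.03],[0,0,-0.015],[0,0,0],[0,0,0]], "rot": [[0,0,0],[0,0,0],[0,0,0],[0,0,0],[0,0,0]], "jaw": [0,0,0,0.3,0.6]}}

```text
t: 6.95
ee_pos: [0.4614, -0.2214, 0.1187]
ee_rot: [0.988, -0.154, 0.0, -0.0]
ft_force: [0.3, -0.2, -0.3]
finger_gap: 0.689
grip_force: 0.0
```

>>> {"api": "play_rows", "payload": {"travel": [[0,0,0],[0,0,0],[0,0,0],[0,0,0],[0,0,0]], "rot": [[0,0,0],[0,0,0],[0,0,0],[0,0,0],[0,0,0]], "jaw": [1,1,1,1,1], "force": 60}}

```text
t: 7.45
ee_pos: [0.4615, -0.223, 0.1192]
ee_rot: [0.988, -0.155, 0.001, 0.0]
ft_force: [-0.7, -1.3, 6.4]
finger_gap: 0.301
grip_force: 60.7
```

>>> {"api": "play_rows", "payload": {"travel": [[0,0,0.008],[0,0,0.016],[0,0,0.018],[0,0,0.012],[0,0.006,0.005]], "rot": [[0,0,0],[0,0,0],[0,0,0],[0,0,2],[0,0,3]], "jaw": [1,1,1,1,1]}}

```text
t: 7.95
ee_pos: [0.461, -0.2172, 0.1787]
ee_rot: [0.994, -0.111, 0.001, 0.0]
ft_force: [-0.3, 0.3, -2.4]
finger_gap: 0.292
grip_force: 59.8
```

>>> {"api": "play_rows", "payload": {"travel": [[0.002,0.014,0],[0.003,0.022,0],[0.003,0.026,0],[0.004,0.028,0],[0.004,0.028,0]], "rot": [[0,0,4],[0,0,4],[0,0,4],[0,0,4],[0,0,4]], "jaw": [1,1,1,1,1]}}

```text
t: 8.45
ee_pos: [0.4766, -0.0962, 0.1773]
ee_rot: [0.998, 0.065, -0.0, -0.0]
ft_force: [-0.1, 0.2, -1.8]
finger_gap: 0.296
grip_force: 59.8
```

>>> {"api": "play_rows", "payload": {"travel": [[0.004,0.028,0],[0.004,0.028,0],[0.004,0.028,0],[0.004,0.024,0],[0.003,0.018,0]], "rot": [[0,0,3],[0,0,0],[0,0,0],[0,0,0],[0,0,0]], "jaw": [1,1,1,1,1]}}

```text
t: 8.95
ee_pos: [0.4953, 0.0308, 0.1773]
ee_rot: [0.996, 0.091, -0.0, -0.0]
ft_force: [1.1, 0.6, -1.3]
finger_gap: 0.297
grip_force: 59.8
```

>>> {"api": "play_rows", "payload": {"travel": [[0.002,0.012,0],[0.001,0.01,0],[0.001,0.006,0],[0,0,0],[0,0,0]], "rot": [[0,0,0],[0,0,0],[0,0,0],[0,0,0],[0,0,0]], "jaw": [1,1,1,1,1]}}

```text
t: 9.45
ee_pos: [0.4998, 0.0547, 0.1772]
ee_rot: [0.996, 0.089, -0.0, 0.0]
ft_force: [0.4, -0.3, -1.4]
finger_gap: 0.295
grip_force: 59.8
```

```bash
python3 - <<'E'
from h import *
p,d,W=world("scene");save("d",cv2.resize(p[130:290,190:450],(780,480),interpolation=3));print(r.observe()["ee_pos"],r.observe()["ee_rot"])
E
```

```text
[0.49982471 0.05456502 0.17721856] [ 9.96061337e-01  8.86663530e-02 -1.59413042e-04  2.55080834e-04]
```

View pics/d.png

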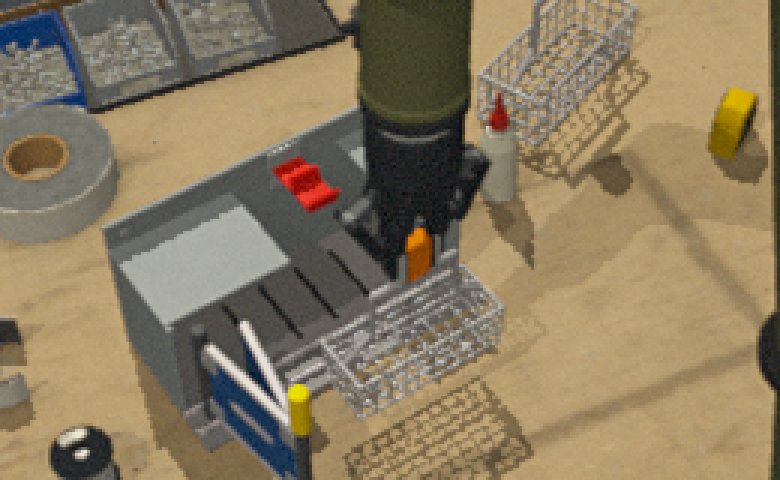

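The basket hangs level in the jaws in front of the bay, and the door is folded with its grip at (300,408), clear of it. Moving in.

>>> {"api": "play_rows", "payload": {"travel": [[0.01,0.003,0],[0.016,0.003,0],[0.018,0.004,0],[0.02,0.004,0],[0.02,0.004,0]], "rot": [[0,0,0],[0,0,0],[0,0,0],[0,0,0],[0,0,0]], "jaw": [1,1,1,1,1]}}

```text
t: 10.0
ee_pos: [0.5854, 0.0732, 0.1772]
ee_rot: [0.996, 0.089, 0.0, 0.0]
ft_force: [0.0, 0.4, -2.6]
finger_gap: 0.298
grip_force: 59.7
```

>>> {"api": "play_rows", "payload": {"travel": [[0.02,0.004,0],[0.018,0.003,0],[0.015,0.003,0],[0.0085,0.001,0],[0,0,0]], "rot": [[0,0,0],[0,0,0],[0,0,0],[0,0,0],[0,0,0]], "jaw": [1,1,1,1,1]}}

```text
t: 10.5
ee_pos: [0.6464, 0.0843, 0.1767]
ee_rot: [0.996, 0.089, -0.0, -0.0]
ft_force: [-1.1, -0.6, -2.9]
finger_gap: 0.294
grip_force: 59.8
```

```bash
python3 - <<'E'
from h import *
p,d,W=world("wrist");save("w3",p);s=r.observe();print(s["ee_pos"],s["ee_rot"],s["ft_force"])
E
```

```text
[0.64550856 0.08418752 0.17677857] [ 9.96034353e-01  8.89687433e-02 -3.61690797e-04  1.22822466e-05] [-0.02201069  0.52143809 -1.96501162]
```

View pics/w3.png

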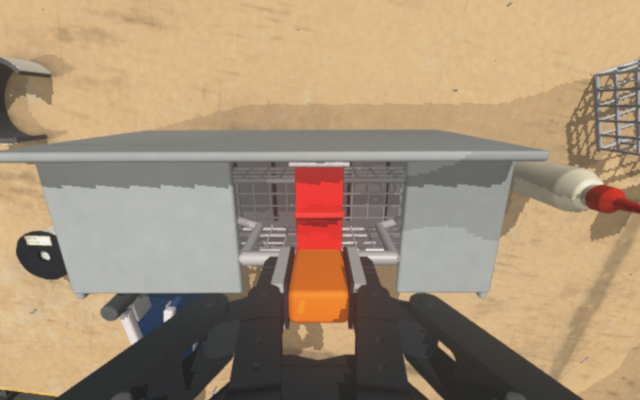

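The bar is over the hook between its lips: hook at (318,205), bar at y≈258, the wires inside the slot. Lowering.

>>> {"api": "play_rows", "payload": {"travel": [[0,0,-0.008],[0,0,-0.008],[0,0,-0.006],[0,0,-0.003],[0,0,0]], "rot": [[0,0,0],[0,0,0],[0,0,0],[0,0,0],[0,0,0]], "jaw": [1,1,1,1,1]}}

```text
t: 11.05
ee_pos: [0.6449, 0.0844, 0.1516]
ee_rot: [0.996, 0.089, -0.001, 0.0]
ft_force: [-0.6, 0.7, -2.1]
finger_gap: 0.291
grip_force: 59.8
```

>>> {"api": "play_rows", "payload": {"travel": [[0,0,-0.002],[0,0,-0.001],[0,0,0],[0,0,0],[0,0,0]], "rot": [[0,0,0],[0,0,0],[0,0,0],[0,0,0],[0,0,0]], "jaw": [1,1,1,1,1]}}

```text
t: 11.55
ee_pos: [0.6455, 0.0845, 0.1495]
ee_rot: [0.996, 0.089, 0.0, -0.0]
ft_force: [0.2, -0.4, -2.3]
finger_gap: 0.293
grip_force: 59.8
```

Not yet touching, so I'll lower further in 1 mm steps.

>>> {"api": "play_rows", "payload": {"travel": [[0,0,-0.001],[0,0,0],[0,0,-0.001],[0,0,0],[0,0,0]], "rot": [[0,0,0],[0,0,0],[0,0,0],[0,0,0],[0,0,0]], "jaw": [1,1,1,1,1]}}

```text
t: 12.05
ee_pos: [0.6457, 0.0846, 0.149]
ee_rot: [0.996, 0.089, 0.001, 0.0]
ft_force: [-3.9, -0.7, 10.6]
finger_gap: 0.298
grip_force: 61.5
```

>>> {"api": "play_rows", "payload": {"travel": [[0,0,0.001],[0,0,0],[0,0,0],[0,0,0],[0,0,0]], "rot": [[0,0,0],[0,0,0],[0,0,0],[0,0,0],[0,0,0]], "jaw": [1,0.6,0.5,0.4,0.3]}}

```text
t: 12.55
ee_pos: [0.6454, 0.0845, 0.148]
ee_rot: [0.996, 0.089, -0.0, -0.0]
ft_force: [0.7, 0.0, -0.3]
finger_gap: 0.698
grip_force: 0.0
```

>>> {"api": "play_rows", "payload": {"travel": [[0,0,0.01],[0,0,0.03],[0,0,0.04],[0,0,0.04],[0,0,0]], "rot": [[0,0,0],[0,0,0],[0,0,0],[0,0,0],[0,0,0]], "jaw": [0.3,0.3,0.3,0.3,0.3]}}

```text
t: 13.05
ee_pos: [0.648, 0.0854, 0.2755]
ee_rot: [0.996, 0.089, 0.006, -0.001]
ft_force: [0.5, 0.6, -0.3]
finger_gap: 0.698
grip_force: 0.0
```

>>> {"api": "play_rows", "payload": {"travel": [[-0.02,-0.03,0.02],[-0.02,-0.04,0.01],[-0.02,-0.04,0],[-0.02,-0.04,0],[0,0,0]], "rot": [[0,0,0],[0,0,0],[0,0,0],[0,0,0],[0,0,0]], "jaw": [0.3,0.3,0.3,0.3,0.3]}}

```text
t: 13.55
ee_pos: [0.5629, -0.0731, 0.2991]
ee_rot: [0.996, 0.084, -0.0, 0.002]
ft_force: [1.1, -0.4, 1.1]
finger_gap: 0.703
grip_force: 0.0
```

```bash
python3 door.py; python3 - <<'E'
from h import *
p,d,W=world("scene");save("e",cv2.resize(p[130:290,190:450],(780,480),interpolation=3))
h=cv2.cvtColor(p,cv2.COLOR_RGB2HSV)
m=(cv2.inRange(h,(5,150,110),(18,255,255))>0)&(W[...,2]>.1)&(abs(W[...,0]-.645)<.05)&(abs(W[...,1]-.085)<.05)
print(np.percentile(W[m],[3,50,97],axis=0).round(3))
E
```

```text
scene 109 [0.4262 0.1852] bay [-0.1296  0.1102] a 1.419358971348917
top 37 [0.4286 0.1847] bay [-0.1274  0.1094] a 1.4103193898333124
[[0.636 0.074 0.144]
 [0.639 0.087 0.173]
 [0.655 0.098 0.189]]
```

View pics/e.png

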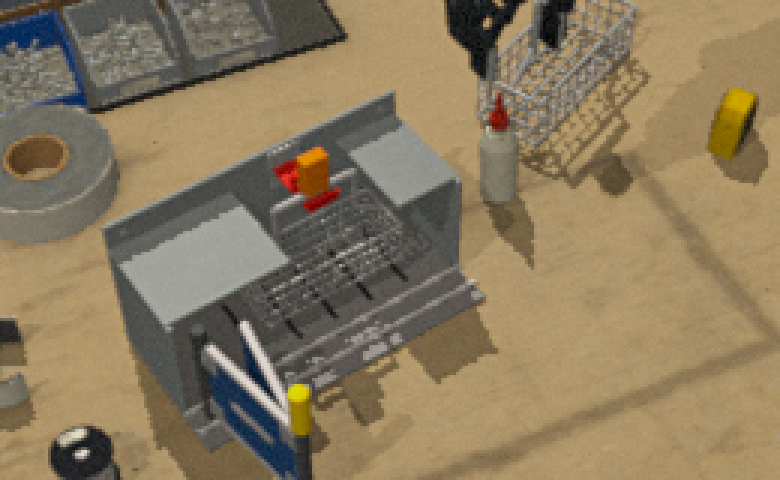

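The basket hangs on the hook, with its block at (312,172) behind the front lip. The door is folded, and the bottle, reel and tape stand as before.

```bash
python3 -c "
from cell import r
print(r.finish_job())"
```

```text
the job is handed in; nothing more can be done
None
```

The job is handed in: the door is folded back to its stop, the small basket hangs on the red hook with the gripper clear, and the glue bottle, reel and tape measure were not touched. It took about 14 s of the 58 s allowed.

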